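# Dispense one feed roller from the pocket wheel

### The job

One pocket of the wheel on the dispenser holds a rubber roller. Turn the wheel by its grip bar until that pocket sits squarely over the drop hole, with the lever still upright; then pull the side lever right over to tip the roller out into the catch trough at the front, and let the lever spring back. Do not touch the roller itself, and leave the other things on the bench where they are.

Things in the scene. Friction and masses are not known exactly. Their poses are not given: they have to be found in the camera images.
- dispenser: Grey metal dispenser fixed to the bench, position and yaw vary. Origin: on the bench under the wheel's vertical axle; -x is its front (roughly towards the robot), z up. Flat grey deck 216 x 220 mm, top 100 mm above the bench. Under the drop hole near its front a bare steel flap lies flush with the deck; a ramp below leads to the open catch trough in front.
- drop_hole (a point): Middle of the place where the loaded pocket must come: on the deck's top, at (-75, 0, 100) mm from the dispenser's origin, same axes as the dispenser. The hole is 42 mm front to back and 76 mm wide, 8 mm longer than the roller at either end, so the wheel must be right to about 4 degrees.
- wheel: Grey disc 208 mm across, 25 mm thick, top 126.5 mm above the bench, origin on the axle at its underside (z = 101.5 mm), z up; +x points to the middle of the loaded pocket. Turns endlessly both ways with light friction (0.06 N m), no clicks, and stays where it is left. The loaded pocket starts 0.7 to 2.5 rad from the hole, on the dispenser's left (+y) side.
- pocket (a point): Middle of the loaded pocket, 75 mm from the axle, at the wheel's underside; turns with the wheel (same axes). The wheel has five equal rectangular through pockets, 64 mm along the rim and 28 mm radially, 72 degrees apart; the other four are empty.
- grip_bar (a point): On the axle, 150.5 mm above the bench: height to grip the wheel's black upright bar, which is 70 mm long, 16 mm thick, from the wheel's top (126.5 mm) to 168.5 mm above the bench. Turns with the wheel: x runs along the bar, +x towards the loaded pocket; z up.
- roller: Black rubber roller with steel end caps, 24 mm in diameter, 60 mm long, 60 to 130 g. Origin at its centre, its own y axis is the roller's axis. It lies in one wheel pocket on the deck, its axis along the rim, with 2 mm of play on every side, and is pushed along by the pocket as the wheel turns. It must end in the trough without being touched by the robot.
- lever (a joint): Angle of the pull lever and of the flap fixed to the same axle: 0 = lever upright and flap closed, up to 1.1 rad = lever pulled over towards the dispenser's front (-x) and flap tipped down. The roller rolls out from about 0.9 rad. A spring (about 3 N at the grip when closed, 5 N fully open) closes it when let go.
- lever_grip (a point): Middle of the lever's black T-grip, a level round bar 18 mm thick, 52 mm long, along the dispenser's y axis at its right (-y) side; moves with the lever. The lever is 65 mm long; its axle runs along y at x = -57, z = 96 mm from the dispenser's origin. Upright, the grip's middle is at (-57, -145, 161) mm.
- trough (a point): Where the roller comes to rest in the open catch trough in front of the dispenser: the middle of the resting roller, at (-155, 0, 28) mm from the dispenser's origin. The trough is 80 mm wide inside, its walls end 47 mm above the bench, its sloping floor falls to the front wall.
- tape_roll_green: Bystander: roll of green tape lying flat, 98 mm across, 27 mm high, origin under its centre. Leave it.
- label_box: Bystander: small carton 89 x 70 x 51 mm, origin under its centre. Leave it.
- swab_jar: Bystander: cup of cotton swabs, 58 mm across, 85 mm high, origin under its centre. Leave it.
Not all that is in view belongs to the job. Of the things shaped like the roller, the black one is meant.

How it is judged:
On the way, in this order (a step that is already met when the one before it is completed fails the run):
1. the roller, still in its pocket, lies over the drop hole (within 11 mm) while the lever is upright (horizontal distance between roller and drop_hole below 0.011 m and z of roller in the frame of dispenser above 0.105 m and value of joint lever below 0.12 rad), for 0.3 s.
2. the lever is pulled over and the roller drops below the deck (value of joint lever above 0.6 rad and z of roller in the frame of dispenser below 0.09 m).
At the end, for the whole second after the job is handed in: The roller lies at rest in the catch trough (its middle within 25 mm front to back, 30 mm sideways and 15 mm in height of the trough point) and the lever has sprung back upright (below 0.12 rad) (x of roller in the frame of trough between -0.025 and 0.025 m and y of roller in the frame of trough between -0.03 and 0.03 m and z of roller in the frame of trough below 0.015 m and linear speed of roller below 0.03 m/s and value of joint lever below 0.12 rad); the robot touches nothing.
It fails at once if the robot touches the roller (contact force between any of the fingers, the arm and roller above 0.5 N).
It fails at once if a bystander is moved more than 25 mm (distance of any of tape_roll_green, label_box, swab_jar from where it was at the start of the episode above 0.025 m).
It also fails if it takes over 64 s, if anything falls off the work surface, if the arm or the gripper's body presses on something with over 40 N, if the wrist force passes 120 N, or if a joint passes its speed limit or range.

### The arm

A 7-joint arm with a two-finger parallel gripper is mounted at the origin on the work surface; the furniture and walls round the work are solid. World frame = base frame: x ahead of the robot, y to its left, z up, the work surface at z = 0. Lengths are in m, angles in rad, forces in N, time in s.
With the tool pointing down it reaches from about 0.425 to 0.95 m from the base axis. Payload 4.7 kg.
Tool frame: the origin (TCP) lies midway between the tips of the shut fingers; the grasp point (between the pads) lies 19 mm behind it; z points along the fingers, y is the line along which they close (so a half turn about z gives the same grasp; the last joint's range is limited). The gripper opens to 85 mm and grips with 20 to 120 N. Pads are 22 mm wide; open, the fingers measure 114 mm over their backs; the gripper's body (76 mm by 85 mm) begins 54 mm behind the grasp point. The pads swing forward as they close: fully open they stand 13 mm farther back than shut.
Start: joints at [1.236, 0.469, -0.049, 1.532, 0.024, 1.141, -0.082], TCP at [0.203, -0.644, 0.231] pointing down, gripper open.
Joint ranges: [-2.59, 2.59], [-0.33, 1.99], [-1.39, 1.29], [0.1, 2.45], [-1.04, 4.18], [0.21, 1.99], [-2.66, 2.66]. Speed limits (rad/s): [2.57, 2.57, 3.14, 3.14, 3.14, 3.14, 3.14].

### API

Orientations are given as a unit quaternion [x, y, z, w].
In Python, from cell import bot gives the robot as it stands.
- The arm moves only by the tool apply_moves, never from a script. Its argument "commands" is a list of rows, each an object with "translation": the shift along the tool's x, y, z normalised to -1 to 1, where 1 is 150 mm, a list of three; "angular": the turn, a rotation vector about the tool's x, y, z normalised to -1 to 1, where 1 is 1.5 rad, a list of three; "grip": the opening, from -1 (shut) to 1 (fully open). In form: [{"translation": [tx, ty, tz], "angular": [wx, wy, wz], "grip": grip}, ...]. A call has 1 to 5 rows; each row shifts and turns the commanded pose from where the row before left it, along the tool's axes as they then stand; what a row does not reach is not made up. A row lasts 1/8 s, in which the tool goes at most 62.5 mm and 10.7 degrees, less where a joint would pass 70% of its speed; a pose out of reach is approached as far as the arm can. A call with a number of a shift or a turn outside -1 to 1 is refused whole. A call with a gripper value outside its range is refused whole. The fingers move at their own pace and stop on an object; "newtons" is the grip in N (left out, the last holds). Time passes only in rows, so rows that do not move let the fingers close. It gives the time, the measured TCP pose, the force, the opening and the grip force at its end, in the units of the state.
- bot.sense(): the state, without advancing time (a new reading comes with each control period).
- bot.read_camera(name): name is "scene" or "top" or "wrist"; returns a dict with "img" (400x640x3 uint8, red, green, blue), "camera_matrix" (3x3 intrinsics, pixels), "D" ([k1, k2, p1, p2, k3] as OpenCV has them; the pictures are not rectified), "T" (4x4, takes a point from camera to world coordinates); the wrist camera has in their place "mount" (4x4, takes a point from camera to tool coordinates, whose origin is the TCP and whose axes are the flange's). Camera axes: x right, y down, z forward; pixel columns grow to the right and rows downward; lengths in m; the calibration is good to about 2 mm. A picture is of the moment at which its call begins: read the wrist's pose just before it. There is no depth.
- bot.hand_in(): hands the job in; it is judged then, once.
The state is a dict: "t": time; "qpos": joint angles; "qvel": joint speeds; "tau": joint torques, N m; "ee_pos": TCP position; "eef_rot": TCP orientation; "wrist_force": force on the tool from outside, world axes, zero at the start; "moment": the same for the moment, N m; "width": finger opening in m; "grasp_force": force on a finger pad.
Only numpy, scipy, OpenCV 4.12 (cv2) and the standard library are available. Lean on these libraries where they do the work, as an engineer would, in place of code of your own. Each camera call takes 0.05 s, during which the arm holds its last target. There are 200 camera calls.

## Working session

There is one attempt and no reset: what is moved stays moved. The work goes in short steps, Python scripts to look and compute and a tool call to move; the robot and the scene stay as the last step left them, time stands still between calls to the robot, and variables do not carry over. Pictures are saved under pics/ and viewed, at most 10 in all, crops included, and the job is handed in when it is done.

Besides the shell and the picture viewer there is one more tool, called after "Request:" by a JSON object that holds its "api" and its "payload", one argument or row to a line. apply_moves: Moves the arm, as the interface text tells. Scaled input: -1 to 1 covers 150 mm each way for a shift and 1.5 rad each way for a turn. Its arguments: {"type":"object","properties":{"commands":{"type":"array","items":{"type":"object","properties":{"translation":{"type":"array","items":{"type":"number","minimum":-1,"maximum":1}},"angular":{"type":"array","items":{"type":"number","minimum":-1,"maximum":1}},"grip":{"type":"number"}}}},"newtons":{"type":"number"}},"required":["commands"]}

```bash
mkdir -p pics; ls; python3 - <<'E'
from cell import bot
import cv2
s=bot.sense();print({k:(v if not hasattr(v,'round') else v) for k,v in s.items()})
for n in("scene","top"):
    r=bot.read_camera(n);cv2.imwrite(f"pics/{n}0.png",r["img"][:,:,::-1]);print(n,r["camera_matrix"],r["D"],r["T"])
E
```

```text
pics
{'t': 0.0, 'qpos': array([ 1.23609564,  0.46941656, -0.04860376,  1.53371773,  0.02410301,
        1.1409956 , -0.0822735 ]), 'qvel': array([ 4.69954266e-05,  9.64273498e-04,  1.00986323e-03, -4.79808368e-04,
       -8.78916068e-04,  1.63986507e-03,  5.73371678e-04]), 'tau': array([-3.21223533e-04, -5.10296488e+01, -4.66728222e-02, -2.37709969e+01,
        1.06233751e-02,  7.32990884e-03, -5.17182926e-06]), 'ee_pos': array([ 0.20304774, -0.64311135,  0.23026815]), 'eef_rot': array([ 9.88327866e-01,  1.52338694e-01, -1.83875417e-04, -9.58216570e-04]), 'wrist_force': array([ 0.13770542,  0.06645906, -0.67464048]), 'moment': array([-0.03007336, -0.03108071, -0.03370517]), 'grasp_force': 0.0, 'width': 0.08535441415443883}
scene [[502.07906573   0.         319.06796121]
 [  0.         502.07906573 201.32084536]
 [  0.           0.           1.        ]] [-0.01596593  0.          0.          0.          0.        ] [[-0.53700384 -0.38884373  0.74861702 -0.58976018]
 [-0.84346947  0.261849   -0.46903556  0.59978345]
 [-0.01364308 -0.88330949 -0.46859173  0.82284223]
 [ 0.          0.          0.          1.        ]]
top [[384.13986174   0.         316.72331888]
 [  0.         384.13986174 198.86710086]
 [  0.           0.           1.        ]] [-0.06906376  0.          0.          0.          0.        ] [[ 0.01294247 -0.98088646  0.19415004  0.29522222]
 [-0.99991125 -0.01208248  0.00561305 -0.08155155]
 [-0.00315995 -0.19420546 -0.98095579  1.29973136]
 [ 0.          0.          0.          1.        ]]
```

View pics/top0.png

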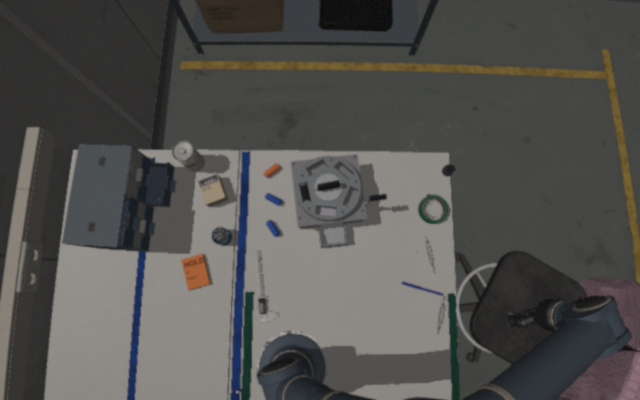

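View pics/scene0.png

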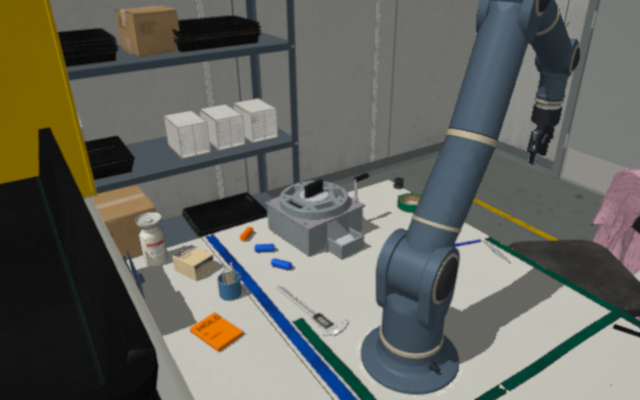

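The top view shows the dispenser around (330,190), the dark loaded pocket at (305,191), the bar at (328,186), the lever grip at (377,198) and the trough at (334,236). I'll enlarge that area to take the points.

```bash
python3 - <<'E'
import cv2
i=cv2.imread("pics/top0.png")[145:255,280:430]
cv2.imwrite("pics/c1.png",cv2.convertScaleAbs(cv2.resize(i,None,fx=5.33,fy=5.33,interpolation=cv2.INTER_CUBIC),alpha=1.5))
E
```

```text
(no output)
```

View pics/c1.png

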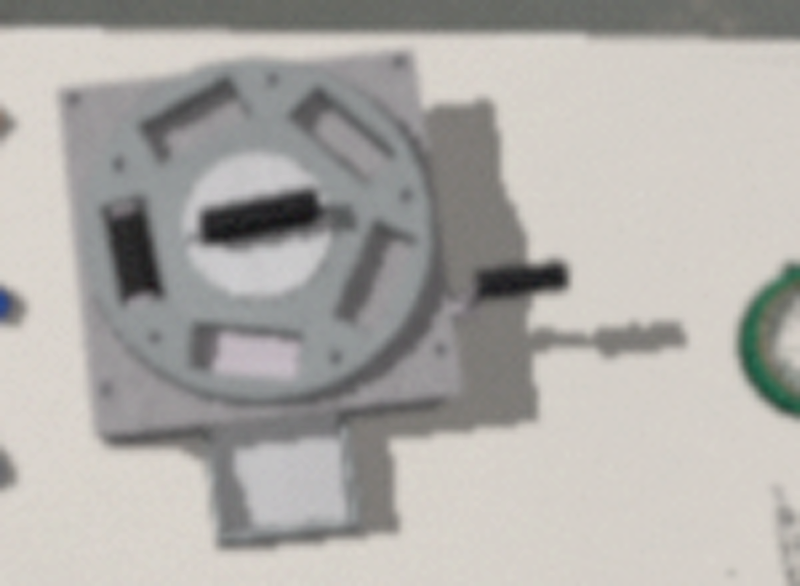

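The crop shows the deck corners at (62,92), (412,53), (460,398) and (103,437), the lever grip at (522,277), the bar middle at (260,215) and the roller at (133,250).

```bash
cat > h.py <<'E'
import numpy as np, cv2
from cell import bot
def ray(r,uv,z,T=None):
    T=r["T"] if T is None else T
    u=cv2.undistortPoints(np.array([[uv]],float),r["camera_matrix"],r["D"])[0,0]
    d=T[:3,:3]@[*u,1]; o=T[:3,3]
    return o+d*(z-o[2])/d[2]
E
python3 - <<'E'
from h import *
np.set_printoptions(precision=4,suppress=True)
r=bot.read_camera("top")
P=lambda x,y,z:ray(r,(280+(x+.5)/5.33-.5,145+(y+.5)/5.33-.5),z)
c=[P(*p,.1) for p in((62,92),(412,53),(460,398),(103,437))]
c=np.array(c);print(c,c.mean(0),[np.linalg.norm(c[i]-c[i-1]) for i in range(4)])
xa=(c[0]+c[1]-c[2]-c[3])[:2];ya=(c[0]+c[3]-c[1]-c[2])[:2]
print("yaw",np.arctan2(xa[1],xa[0]),np.arctan2(-ya[0],ya[1]))
print("lever",P(522,277,.168)); print("bar",P(203,222,.166),P(318,207,.166),P(260,211,.1685)); print("roller",P(133,250,.12))
print("wheel rim mid",P(262,230,.1265))
yaw=np.arctan2(xa[1],xa[0]); R=np.array([[np.cos(yaw),-np.sin(yaw)],[np.sin(yaw),np.cos(yaw)]])
for n,p in(("lever",P(522,277,.165)),("roller",P(133,250,.12)),("bar",P(260,211,.1685))): print(n,R.T@(p-c.mean(0))[:2])
E
```

```text
[[ 0.6542  0.0097  0.1   ]
 [ 0.6817 -0.2038  0.1   ]
 [ 0.469  -0.2306  0.1   ]
 [ 0.4432 -0.0199  0.1   ]] [ 0.5621 -0.1111  0.1   ] [np.float64(0.21307772033332256), np.float64(0.2153366136848961), np.float64(0.21438202437709444), np.float64(0.21225344953745548)]
yaw 0.1324072920479365 0.12481644217785895
lever [ 0.5285 -0.258   0.168 ]
bar [ 0.5586 -0.0775  0.166 ] [ 0.5682 -0.1428  0.166 ] [ 0.5648 -0.1097  0.1685]
roller [ 0.5519 -0.0362  0.12  ]
wheel rim mid [ 0.5634 -0.112   0.1265]
lever [-0.0521 -0.1417]
roller [-0.0002  0.0756]
bar [0.0029 0.001 ]
```

Request:
{"api": "apply_moves", "payload": {
  "commands": [
    {"translation":[0.305,-0.242,-0.09],"angular":[0,0,0],"grip":1},
    {"translation":[0.305,-0.242,-0.09],"angular":[0,0,0],"grip":1},
    {"translation":[0.305,-0.242,-0.09],"angular":[0,0,0],"grip":1},
    {"translation":[0.305,-0.242,-0.09],"angular":[0,0,0],"grip":1},
    {"translation":[0.305,-0.242,-0.09],"angular":[0,0,0],"grip":1}
  ]
}}

```text
t: 0.78
ee_pos: [0.3675, -0.3999, 0.2991]
eef_rot: [0.988, 0.152, -0.0, 0.0]
wrist_force: [-0.0, -0.9, 1.0]
width: 0.0853
grasp_force: 0.0
```

Request:
{"api": "apply_moves", "payload": {
  "commands": [
    {"translation":[0.305,-0.242,-0.09],"angular":[0,0,0],"grip":1},
    {"translation":[0.305,-0.242,-0.09],"angular":[0,0,0],"grip":1},
    {"translation":[0.305,-0.242,-0.09],"angular":[0,0,0],"grip":1},
    {"translation":[0.305,-0.242,-0.09],"angular":[0,0,0],"grip":1},
    {"translation":[0.305,-0.242,-0.09],"angular":[0,0,0],"grip":1}
  ]
}}

```text
t: 1.4
ee_pos: [0.5308, -0.1582, 0.3667]
eef_rot: [0.988, 0.152, -0.0, 0.0]
wrist_force: [-0.1, 0.0, -0.1]
width: 0.0851
grasp_force: 0.0
```

Request:
{"api": "apply_moves", "payload": {
  "commands": [
    {"translation":[0.305,-0.242,-0.09],"angular":[0,0,0],"grip":1},
    {"translation":[0,0,0],"angular":[0,0,-0.118],"grip":1},
    {"translation":[0,0,0],"angular":[0,0,-0.118],"grip":1},
    {"translation":[0,0,0],"angular":[0,0,-0.118],"grip":1},
    {"translation":[0,0,0],"angular":[0,0,-0.118],"grip":1}
  ]
}}

```text
t: 2.02
ee_pos: [0.5627, -0.1114, 0.3794]
eef_rot: [0.873, 0.488, -0.0, -0.0]
wrist_force: [0.5, -0.3, -0.8]
width: 0.0852
grasp_force: 0.0
```

Request:
{"api": "apply_moves", "payload": {
  "commands": [
    {"translation":[0,0,0],"angular":[0,0,-0.118],"grip":1},
    {"translation":[0,0,0],"angular":[0,0,-0.118],"grip":1},
    {"translation":[0,0,0],"angular":[0,0,-0.118],"grip":1},
    {"translation":[0,0,0],"angular":[0,0,-0.118],"grip":1},
    {"translation":[0,0,0],"angular":[0,0,0],"grip":1}
  ]
}}

```text
t: 2.65
ee_pos: [0.5627, -0.1115, 0.3795]
eef_rot: [0.653, 0.758, -0.0, -0.0]
wrist_force: [0.6, -1.4, 0.8]
width: 0.0853
grasp_force: 0.0
```

```bash
python3 - <<'E'
from h import *
import pickle
s=bot.sense();print(s["ee_pos"],s["eef_rot"],s["qpos"])
r=bot.read_camera("wrist");print(r["mount"]);pickle.dump((s,r),open("w1.pkl","wb"))
cv2.imwrite("pics/w1.png",cv2.convertScaleAbs(r["img"][:,:,::-1],alpha=1.3))
E
```

```text
[ 0.56273283 -0.11149927  0.37947564] [ 6.52573296e-01  7.57725535e-01 -1.21453695e-04 -3.05024655e-04] [ 0.59298025  0.26191097 -0.59501619  1.53803921  0.14793363  1.38770446
  0.1355922 ]
[[-8.18448708e-06 -9.49661383e-01 -3.13278244e-01  8.05337713e-02]
 [ 9.99999288e-01 -3.81617354e-04  1.13069704e-03 -1.09516955e-03]
 [-1.19333173e-03 -3.13278012e-01  9.49660709e-01 -1.43192524e-01]
 [ 0.00000000e+00  0.00000000e+00  0.00000000e+00  1.00000000e+00]]
```

View pics/w1.png

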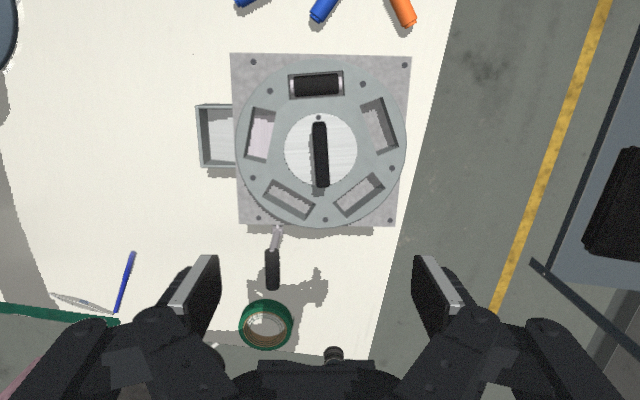

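The wrist view shows the deck corners at (230,54), (411,57), (396,226) and (239,226), the roller at (316,84), the bar top running from (319,122) to (322,187), and the lever grip at (272,270).

```bash
cat >> h.py <<'E'
from scipy.spatial.transform import Rotation as Rn
def wT(s,r):
    T=np.eye(4);T[:3,:3]=Rn.from_quat(s["eef_rot"]).as_matrix();T[:3,3]=s["ee_pos"];return T@r["mount"]
E
python3 - <<'E'
from h import *
import pickle
np.set_printoptions(precision=4,suppress=True)
s,r=pickle.load(open("w1.pkl","rb"));T=wT(s,r)
P=lambda u,v,z:ray(r,(u,v),z,T)
c=np.array([P(*p,.1) for p in((230,54),(411,57),(396,226),(239,226))])
m=c.mean(0);print(c,m,[np.linalg.norm(c[i]-c[i-1]) for i in range(4)])
ya=(c[0]+c[1]-c[2]-c[3])[:2];xa=(c[1]+c[2]-c[0]-c[3])[:2]
yx,yy=np.arctan2(xa[1],xa[0]),np.arctan2(-ya[0],ya[1]);print("yaw",yx,yy)
y=(yx+yy)/2;R=np.array([[np.cos(y),-np.sin(y)],[np.sin(y),np.cos(y)]])
a,b=P(319,122,.1685),P(322,187,.1685)
for n,p in(("lever",P(272,270,.166)),("roller",P(316,84,.122)),("bar0",a),("bar1",b),("barm",(a+b)/2)):print(n,p,R.T@(p-m)[:2])
print("bar ang",np.arctan2(*(a-b)[[1,0]]))
E
```

```text
[[ 0.4448 -0.0151  0.1   ]
 [ 0.6575  0.0135  0.1   ]
 [ 0.688  -0.2027  0.1   ]
 [ 0.473  -0.2349  0.1   ]] [ 0.5658 -0.1098  0.1   ] [np.float64(0.22160730545875715), np.float64(0.21457158049448802), np.float64(0.21838839908510524), np.float64(0.2174224803583153)]
yaw 0.14117011149459158 0.13355735875582248
lever [ 0.5294 -0.2559  0.166 ] [-0.0561 -0.1398]
roller [ 0.5505 -0.0338  0.122 ] [-0.0047  0.0773]
bar0 [ 0.5592 -0.0708  0.1685] [-0.0012  0.0395]
bar1 [ 0.5733 -0.1409  0.1685] [ 0.0032 -0.0319]
barm [ 0.5663 -0.1059  0.1685] [0.001  0.0038]
bar ang 1.7693118556711382
```

Request:
{"api": "apply_moves", "payload": {
  "commands": [
    {"translation":[0.013,0.018,0.41],"angular":[0,0,-0.027],"grip":1},
    {"translation":[0,0,0.41],"angular":[0,0,0],"grip":1},
    {"translation":[0,0,0.41],"angular":[0,0,0],"grip":1},
    {"translation":[0,0,0.25],"angular":[0,0,0],"grip":1},
    {"translation":[0,0,0.16],"angular":[0,0,0],"grip":0.2}
  ],
  "newtons": 30
}}

```text
t: 3.32
ee_pos: [0.5641, -0.1091, 0.1314]
eef_rot: [0.637, 0.771, -0.001, -0.001]
wrist_force: [-0.4, 0.5, -0.1]
width: 0.0697
grasp_force: 0.0
```

Request:
{"api": "apply_moves", "payload": {
  "commands": [
    {"translation":[0,0,0],"angular":[0,0,0],"grip":-1},
    {"translation":[0,0,0],"angular":[0,0,0],"grip":-1},
    {"translation":[0,0,0],"angular":[0,0,0],"grip":-1},
    {"translation":[0,0,0],"angular":[0,0,0],"grip":-1},
    {"translation":[0,0,0],"angular":[0,0,0],"grip":-1}
  ],
  "newtons": 30
}}

```text
t: 3.95
ee_pos: [0.5678, -0.1087, 0.1357]
eef_rot: [0.636, 0.771, 0.002, 0.002]
wrist_force: [4.0, 1.3, 0.8]
width: 0.0155
grasp_force: 30.1
```

Request:
{"api": "apply_moves", "payload": {
  "commands": [
    {"translation":[0,0.02,0],"angular":[0,0,-0.101],"grip":-1},
    {"translation":[0,0,0],"angular":[0,0,-0.101],"grip":-1},
    {"translation":[0,0,0],"angular":[0,0,-0.101],"grip":-1},
    {"translation":[0,0,0],"angular":[0,0,-0.101],"grip":-1},
    {"translation":[0,0,0],"angular":[0,0,-0.101],"grip":-1}
  ]
}}

```text
t: 4.58
ee_pos: [0.5681, -0.1084, 0.1356]
eef_rot: [0.304, 0.953, -0.0, 0.0]
wrist_force: [-3.5, 0.6, 7.5]
width: 0.0154
grasp_force: 31.1
```

Request:
{"api": "apply_moves", "payload": {
  "commands": [
    {"translation":[0,0,0],"angular":[0,0,-0.101],"grip":-1},
    {"translation":[0,0,0],"angular":[0,0,-0.101],"grip":-1},
    {"translation":[0,0,0],"angular":[0,0,-0.101],"grip":-1},
    {"translation":[0,0,0],"angular":[0,0,-0.101],"grip":-1},
    {"translation":[0,0,0],"angular":[0,0,-0.101],"grip":-1}
  ]
}}

```text
t: 5.2
ee_pos: [0.5682, -0.1079, 0.1357]
eef_rot: [-0.07, 0.998, -0.0, 0.0]
wrist_force: [-2.4, 2.5, 6.2]
width: 0.0154
grasp_force: 31.1
```

Request:
{"api": "apply_moves", "payload": {
  "commands": [
    {"translation":[0,0,0],"angular":[0,0,0],"grip":-1},
    {"translation":[0,0,0],"angular":[0,0,0],"grip":-1},
    {"translation":[0,0,0],"angular":[0,0,0],"grip":-1}
  ]
}}

```text
t: 5.58
ee_pos: [0.5682, -0.1079, 0.1356]
eef_rot: [-0.068, 0.998, -0.0, 0.0]
wrist_force: [-3.3, 1.7, 7.8]
width: 0.0154
grasp_force: 31.2
```

Request:
{"api": "apply_moves", "payload": {
  "commands": [
    {"translation":[0,0,0],"angular":[0,0,0],"grip":1},
    {"translation":[0,0,0],"angular":[0,0,0],"grip":1},
    {"translation":[0,0,0],"angular":[0,0,0],"grip":1},
    {"translation":[0,0,0],"angular":[0,0,0],"grip":1},
    {"translation":[0,0,-0.2],"angular":[0,0,0],"grip":1}
  ]
}}

```text
t: 6.2
ee_pos: [0.5665, -0.1088, 0.162]
eef_rot: [-0.068, 0.998, 0.001, -0.003]
wrist_force: [-0.2, 0.3, 0.8]
width: 0.0855
grasp_force: 0.0
```

Request:
{"api": "apply_moves", "payload": {
  "commands": [
    {"translation":[0,0,-0.35],"angular":[0,0,0],"grip":1},
    {"translation":[0,0,-0.35],"angular":[0,0,0],"grip":1},
    {"translation":[0,0,-0.35],"angular":[0,0,0],"grip":1},
    {"translation":[0,0,0],"angular":[0,0,0],"grip":1},
    {"translation":[0,0,0],"angular":[0,0,0],"grip":1}
  ]
}}

```text
t: 6.82
ee_pos: [0.5678, -0.1087, 0.3206]
eef_rot: [-0.068, 0.998, -0.0, -0.001]
wrist_force: [0.7, 0.3, 0.2]
width: 0.0854
grasp_force: 0.0
```

```bash
python3 - <<'E'
from h import *
import pickle
s=bot.sense();print(s["ee_pos"],s["eef_rot"],s["qpos"])
r=bot.read_camera("wrist");pickle.dump((s,r),open("w2.pkl","wb"))
cv2.imwrite("pics/w2.png",cv2.convertScaleAbs(r["img"][:,:,::-1],alpha=1.3))
E
```

```text
[ 0.56777122 -0.10869637  0.320643  ] [-6.77330076e-02  9.97703313e-01 -1.97193392e-04 -5.47992702e-04] [ 0.86804302  0.41169228 -1.02194154  1.60890443  0.35993668  1.32593022
  1.50065875]
```

View pics/w2.png

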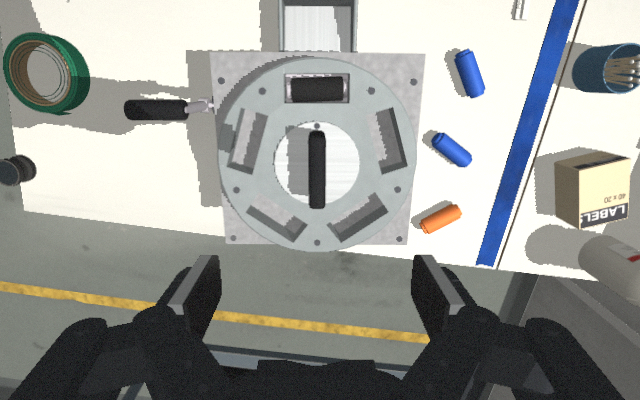

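The wheel now has the roller at the front, at (316,88). The deck corners are at (187,50), (425,53), (408,244) and (226,244), and the lever grip spans (124,110) to (188,109). I'll compute the error.

```bash
python3 - <<'E'
from h import *
import pickle
np.set_printoptions(precision=4,suppress=True)
s,r=pickle.load(open("w2.pkl","rb"));T=wT(s,r)
P=lambda u,v,z:ray(r,(u,v),z,T)
c=np.array([P(*p,.1) for p in((187,50),(425,53),(408,244),(226,244))])
m=c.mean(0);print(c,m,[np.linalg.norm(c[i]-c[i-1]) for i in range(4)])
xa=(c[2]+c[3]-c[0]-c[1])[:2];ya=(c[1]+c[2]-c[0]-c[3])[:2]
yx,yy=np.arctan2(xa[1],xa[0]),np.arctan2(-ya[0],ya[1]);print("yaw",yx,yy)
y=(yx+yy)/2;R=np.array([[np.cos(y),-np.sin(y)],[np.sin(y),np.cos(y)]])
o=np.array([.568,-.1083])
for n,p in(("lever",P(156,109,.166)),("leverIn",P(188,109,.166)),("leverOut",P(124,110,.166)),("roller",P(316,88,.12)),("trough",P(316,20,.047))):print(n,p,R.T@(p[:2]-o), R.T@(p-m)[:2])
E
```

```text
[[ 0.4732 -0.254   0.1   ]
 [ 0.4435 -0.0133  0.1   ]
 [ 0.6572  0.0167  0.1   ]
 [ 0.6872 -0.2027  0.1   ]] [ 0.5653 -0.1133  0.1   ] [np.float64(0.22005466576942997), np.float64(0.24252271013396365), np.float64(0.21585430088480087), np.float64(0.22138445611547203)]
yaw 0.1879174196471613 0.12901791303267807
lever [ 0.5277 -0.2558  0.166 ] [-0.0631 -0.1393] [-0.0596 -0.1347]
leverIn [ 0.524  -0.2276  0.166 ] [-0.0622 -0.1109] [-0.0587 -0.1063]
leverOut [ 0.5322 -0.2843  0.166 ] [-0.0632 -0.1681] [-0.0597 -0.1636]
roller [ 0.4926 -0.1188  0.12  ] [-0.0761  0.0016] [-0.0726  0.0061]
trough [ 0.4201 -0.1286  0.047 ] [-0.1493  0.0033] [-0.1458  0.0078]
```

Request:
{"api": "apply_moves", "payload": {
  "commands": [
    {"translation":[0.051,-0.367,0],"angular":[0,0,0],"grip":-1},
    {"translation":[0.051,-0.367,0],"angular":[0,0,0],"grip":-1},
    {"translation":[0.051,-0.367,0],"angular":[0,0,0],"grip":-1},
    {"translation":[0,0,0],"angular":[0,0,0],"grip":-1},
    {"translation":[0,0,0],"angular":[0,0,0],"grip":-1}
  ]
}}

```text
t: 7.5
ee_pos: [0.5674, -0.2744, 0.3197]
eef_rot: [-0.068, 0.998, 0.001, -0.001]
wrist_force: [-0.1, 0.9, -0.2]
width: 0.0003
grasp_force: 0.0
```

Request:
{"api": "apply_moves", "payload": {
  "commands": [
    {"translation":[0,0,0.32],"angular":[0,0,0],"grip":-1},
    {"translation":[0,0,0.32],"angular":[0,0,0],"grip":-1},
    {"translation":[0,0,0.32],"angular":[0,0,0],"grip":-1},
    {"translation":[0,0,0.32],"angular":[0,0,0],"grip":-1},
    {"translation":[0,0,0],"angular":[0,0,0],"grip":-1}
  ]
}}

```text
t: 8.12
ee_pos: [0.5653, -0.2726, 0.1258]
eef_rot: [-0.07, 0.998, 0.002, -0.004]
wrist_force: [-0.3, -0.6, -0.2]
width: -0.0
grasp_force: 0.0
```

```bash
python3 - <<'E'
from h import *
r=bot.read_camera("wrist")
cv2.imwrite("pics/w3.png",cv2.convertScaleAbs(r["img"][:,:,::-1],alpha=1.3))
E
```

```text
(no output)
```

View pics/w3.png

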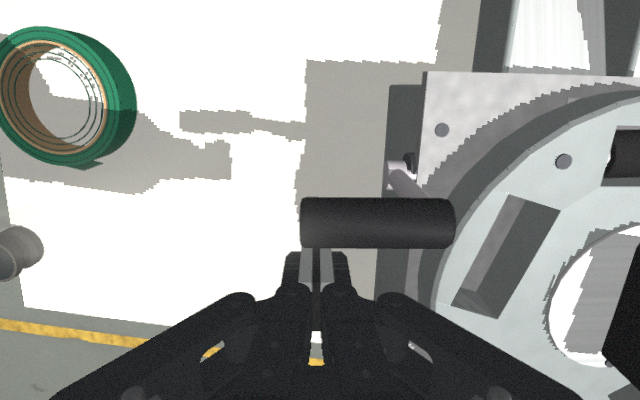

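The closed fingers (columns 300–335) sit behind the outer half of the T-grip and clear of the stem at column 400. Now I'll pull.

Request:
{"api": "apply_moves", "payload": {
  "commands": [
    {"translation":[0.08,0,0.012],"angular":[0,0,0],"grip":-1},
    {"translation":[0.08,0,0.012],"angular":[0,0,0],"grip":-1},
    {"translation":[0.08,0,0.012],"angular":[0,0,0],"grip":-1},
    {"translation":[0.08,0,0.012],"angular":[0,0,0],"grip":-1},
    {"translation":[0.08,0,0.012],"angular":[0,0,0],"grip":-1}
  ]
}}

```text
t: 8.8
ee_pos: [0.5096, -0.2832, 0.1201]
eef_rot: [-0.068, 0.998, 0.0, 0.003]
wrist_force: [11.7, 1.3, -10.0]
width: 0.0
grasp_force: 6.3
```

Request:
{"api": "apply_moves", "payload": {
  "commands": [
    {"translation":[0.05,0,0.012],"angular":[0,0,0],"grip":-1},
    {"translation":[0.03,0,0],"angular":[0,0,0],"grip":-1},
    {"translation":[0,0,0],"angular":[0,0,0],"grip":-1},
    {"translation":[0,0,0],"angular":[0,0,0],"grip":-1},
    {"translation":[0,0,0],"angular":[0,0,0],"grip":-1}
  ]
}}

```text
t: 9.43
ee_pos: [0.502, -0.2843, 0.1188]
eef_rot: [-0.069, 0.998, 0.0, 0.007]
wrist_force: [18.0, 1.9, -12.1]
width: 0.0001
grasp_force: 8.9
```

```bash
python3 - <<'E'
from h import *
s=bot.sense();print(s["ee_pos"],s["wrist_force"])
r=bot.read_camera("wrist")
cv2.imwrite("pics/w4.png",cv2.convertScaleAbs(r["img"][:,:,::-1],alpha=1.3))
E
```

```text
[ 0.50198824 -0.28428785  0.11877262] [ 18.03320738   1.94474667 -12.05873059]
```

View pics/w4.png

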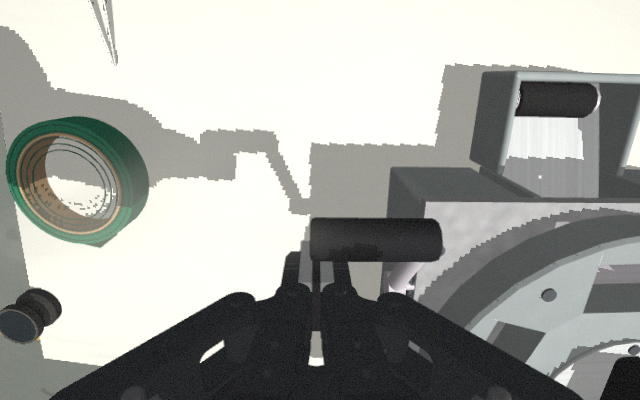

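The roller lies in the catch trough at (557,99). I'll let the lever back and clear off.

Request:
{"api": "apply_moves", "payload": {
  "commands": [
    {"translation":[-0.09,0,-0.01],"angular":[0,0,0],"grip":-1},
    {"translation":[-0.09,0,-0.01],"angular":[0,0,0],"grip":-1},
    {"translation":[-0.09,0,-0.01],"angular":[0,0,0],"grip":-1},
    {"translation":[-0.09,0,-0.01],"angular":[0,0,0],"grip":-1},
    {"translation":[-0.09,0,-0.01],"angular":[0,0,0],"grip":-1}
  ]
}}

```text
t: 10.1
ee_pos: [0.5637, -0.2758, 0.1258]
eef_rot: [-0.068, 0.998, -0.0, -0.001]
wrist_force: [-0.0, -0.0, -0.0]
width: 0.0001
grasp_force: 0.0
```

Request:
{"api": "apply_moves", "payload": {
  "commands": [
    {"translation":[-0.15,0,0],"angular":[0,0,0],"grip":-1},
    {"translation":[0,0,-0.2],"angular":[0,0,0],"grip":-1},
    {"translation":[0,0,-0.4],"angular":[0,0,0],"grip":-1},
    {"translation":[0,0,-0.4],"angular":[0,0,0],"grip":-1},
    {"translation":[0,0,-0.3],"angular":[0,0,0],"grip":-1}
  ]
}}

```text
t: 10.72
ee_pos: [0.5862, -0.2724, 0.3239]
eef_rot: [-0.068, 0.998, -0.0, 0.001]
wrist_force: [0.2, -0.0, -0.3]
width: 0.0003
grasp_force: 0.0
```

Request:
{"api": "apply_moves", "payload": {
  "commands": [
    {"translation":[0,0,0],"angular":[0,0,0],"grip":-1},
    {"translation":[0,0,0],"angular":[0,0,0],"grip":-1},
    {"translation":[0,0,0],"angular":[0,0,0],"grip":-1},
    {"translation":[0,0,0],"angular":[0,0,0],"grip":-1},
    {"translation":[0,0,0],"angular":[0,0,0],"grip":-1}
  ]
}}

```text
t: 11.35
ee_pos: [0.5855, -0.2728, 0.3203]
eef_rot: [-0.068, 0.998, 0.0, -0.0]
wrist_force: [0.1, -0.2, -0.2]
width: 0.0006
grasp_force: 0.0
```

```bash
python3 - <<'E'
from h import *
s=bot.sense();print(s["ee_pos"],s["wrist_force"])
r=bot.read_camera("wrist")
cv2.imwrite("pics/w5.png",cv2.convertScaleAbs(r["img"][:,:,::-1],alpha=1.3))
E
```

```text
[ 0.58552555 -0.27277877  0.32032735] [ 0.11134058 -0.21465426 -0.21002044]
```

View pics/w5.png

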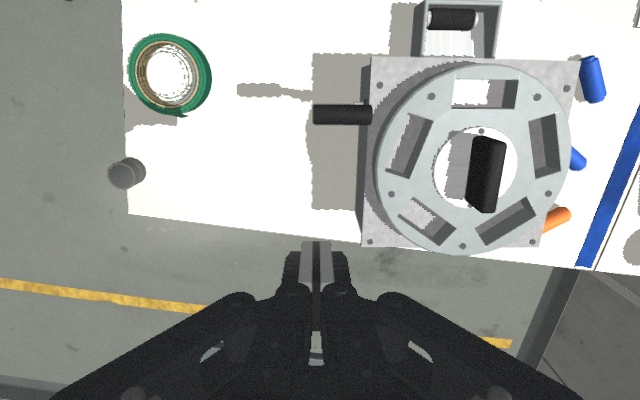

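The roller rests in the trough at (452,18), the lever is upright again at (342,114), and the arm is clear of everything.

```bash
python3 -c "
from cell import bot
print(bot.hand_in())"
```

```text
the job is handed in; nothing more can be done
None
```

The job is handed in, with no verdict shown: in the last picture the roller lay in the catch trough, the lever was back upright and the arm was clear of everything.

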